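# Load the kitting tray with the castings that have a nest on it

## Robot

A 7-joint arm with a two-finger parallel gripper is mounted at the origin on the work surface. World frame = base frame: x ahead of the robot, y to its left, z up, the work surface at z = 0. Lengths are in m, angles in rad, forces in N, time in s.
With the tool pointing down it reaches from about 0.375 to 0.925 m from the base axis. Payload 3.1 kg.
Tool frame: the origin (TCP) lies midway between the tips of the shut fingers; the grasp point (between the pads) lies manip.grip_depth behind it (manip.grip_depth is the distance from the TCP to the grasp point, in m); z points along the fingers, y is the line along which they close (so a half turn about z gives the same grasp; the last joint's range is limited). The gripper opens to 85 mm and grips with 20 to 120 N. Pads are 22 mm wide; open, the fingers measure 114 mm over their backs; the gripper's body (76 mm by 85 mm) begins 54 mm behind the grasp point. The pads swing forward as they close: fully open they stand 13 mm farther back than shut.
Start: joints at [1.071, 0.383, 0.044, 1.598, -0.018, 1.161, -0.05], TCP at [0.254, -0.598, 0.231] pointing down, gripper open.
Joint ranges: [-2.61, 2.61], [-0.41, 2.15], [-1.48, 1.57], [0, 2.5], [-1.57, 4.71], [0.05, 1.97], [-2.85, 2.85]. Speed limits (rad/s): [2.79, 2.79, 3.14, 3.14, 3.14, 3.14, 3.14].

## Interface

Orientations are given as [roll, pitch, yaw] about the fixed x, y, z axes, in that order (R = Rz(yaw) Ry(pitch) Rx(roll)).
In Python, from plant import manip, viewer gives the robot as it stands.
- The arm moves only by the shell command python3 -m pendant 'ROWS'. ROWS is JSON, a list of rows, each a list of 3 entries, a list of its own where there are three numbers: the closure, from -1 (fully open) to 1 (shut), then the shift along the tool's x, y, z each as a share of 25 mm, from -1 to 1, then the turn, a rotation vector about the tool's x, y, z each as a share of 0.12 rad, from -1 to 1. In form: [[fingers, [x, y, z], [wx, wy, wz]], ...]. A call has exactly 10 rows; each row shifts and turns the commanded pose from where the row before left it, along the tool's axes as they then stand; what a row does not reach is not made up. A row lasts 1/8 s, in which the tool goes at most 62.5 mm and 10.7 degrees, less where a joint would pass 70% of its speed; a pose out of reach is approached as far as the arm can. A call with a number of a shift or a turn outside -1 to 1 is refused whole. A call with a gripper value outside its range is refused whole. The fingers move at their own pace and stop on an object; the grip force is fixed at half the most. Time passes only in rows, so rows that do not move let the fingers close, or fill a call up. It gives the time, the measured TCP pose, the force, the opening and the grip force at its end, in the units of the state.
- manip.sense(): the state, without advancing time (a new reading comes with each control period).
- viewer.grab_frame(name): name is "scene" or "side" or "wrist"; returns a dict with "img" (384x512x3 uint8, red, green, blue), "range_z" (384x512 float32, m along the optical axis (not along the pixel's ray), 0 where there is no reading), "K" (3x3 intrinsics, pixels), "cam_to_world" (4x4, takes a point from camera to world coordinates); the wrist camera has in their place "mount" (4x4, takes a point from camera to tool coordinates, whose origin is the TCP and whose axes are the flange's). Camera axes: x right, y down, z forward; pixel columns grow to the right and rows downward; lengths in m; the calibration is good to about 2 mm. A picture is of the moment at which its call begins: read the wrist's pose just before it.
- manip.hand_in(): hands the job in; it is judged then, once.
The state is a dict: "time_s": time; "joints": joint angles; "joint_vel": joint speeds; "joint_efforts": joint torques, N m; "tcp_pos": TCP position; "tcp_rot": TCP orientation; "force": force on the tool from outside, world axes, zero at the start; "torque": the same for the moment, N m; "finger_gap": opening from 0.0 (shut) to 1.0 (fully open); "finger_force": force on a finger pad.
Only numpy, scipy, OpenCV 4.12 (cv2) and the standard library are available. Lean on these libraries where they do the work, as an engineer would, in place of code of your own. Each camera call takes 0.05 s, during which the arm holds its last target. There are 200 camera calls.

## Task

Three of the four white nests stand on the grey kitting tray: take the aluminium castings that match these (bearing block, L, T or flanged collar) and set each one fully home and upright in the pocket of its own shape, without dropping it, then let go. The fourth nest is put away on the storage plate at the far side of the bench: leave that nest's casting where it lies. Do not shift anything else on the bench and do not bump the dial indicator stand.

Things in the scene. Friction and masses are not known exactly. Their poses are not given: they have to be found in the camera images.
- block: bearing block, plain aluminium casting: rectangular foot 84 (its x) by 44 (its y) by 14 mm high, with a narrower housing on top, 46 (x) by 30 mm (y), up to 50 mm high, and a dark bore along y; same either way round; about 0.28 kg; its origin is at the centre of its underside, z up
- ell: L-shaped aluminium casting, 40 mm high all over, 84 by 84 mm in plan, both arms 30 mm wide; origin under the centre of the 84 mm square; one arm runs along x at y = -27 mm (y from -42 to -12), the other along y at x = -27 mm (x from -42 to -12), so the outer corner is at (-42, -42); about 0.42 kg, centre of mass near (-11, -11)
- tee: T-shaped aluminium casting, 40 mm high all over, 84 by 84 mm in plan, bar and stem 30 mm wide; origin under the centre of the 84 mm square; the bar runs along y at x = -27 mm (x from -42 to -12), the stem along x at y = 0 out to x = +42 mm; about 0.42 kg, centre of mass near (-11, 0)
- collar: flanged collar, aluminium: round flange 84 mm in diameter and 14 mm high, with a round hub 44 mm in diameter on it, up to 50 mm high, dark bore mark on top; about 0.32 kg; its origin is at the centre of its underside, z up; any yaw will do
- tray: fixed grey kitting tray, a flat plate 130 (x) by 385 (y) by 12 mm high, on which three of the four nests stand in a row along its y at about -122, 0 and +122 mm; its origin is at the centre of its underside, z up
- plate: fixed dark steel storage plate, 120 by 120 by 12 mm, at the far side of the bench behind the tray, on which the one nest not in use stands; its origin is at the centre of its underside, z up
- nest_block: fixed white nest with a dark pocket floor, 104 by 104 by 18 mm high, on the tray or (the spare) on the storage plate; origin: centre of its underside, 12 mm above the bench; one central pocket 12 mm deep (floor 6 mm above the underside), rectangular, 89 (x) by 49 mm (y); the part stands in it, axes along the nest's or half a turn from them
- nest_ell: fixed white nest with a dark pocket floor, 104 by 104 by 18 mm high, on the tray or (the spare) on the storage plate; origin: centre of its underside, 12 mm above the bench; one central pocket 12 mm deep (floor 6 mm above the underside), L-shaped: the L casting's outline in the same frame (corner at -x, -y) with 2.5 mm play on every side; the part stands in it, axes along the nest's
- nest_tee: fixed white nest with a dark pocket floor, 104 by 104 by 18 mm high, on the tray or (the spare) on the storage plate; origin: centre of its underside, 12 mm above the bench; one central pocket 12 mm deep (floor 6 mm above the underside), T-shaped: the T casting's outline in the same frame (bar at -x, stem towards +x) with 2.5 mm play on every side; the part stands in it, axes along the nest's
- nest_collar: fixed white nest with a dark pocket floor, 104 by 104 by 18 mm high, on the tray or (the spare) on the storage plate; origin: centre of its underside, 12 mm above the bench; one central pocket 12 mm deep (floor 6 mm above the underside), round, 89 mm in diameter; the part stands in it, axes along the nest's, at any yaw
- stand: fixed dial indicator stand: base 80 (x) by 60 by 28 mm high, a steel column 18 mm thick and 350 mm high at x = +10 mm, an arm and dial at the top reaching 135 mm to +x at 190 to 310 mm height; it stands between the parts and the tray; its origin is at the centre of its underside, z up
- sleeve_a: bystander: plain steel sleeve standing among the parts, 40 mm in diameter, 60 mm high; its origin is at the centre of its underside, z up
- sleeve_b: bystander: another such sleeve, 40 mm in diameter, 60 mm high; its origin is at the centre of its underside, z up
- bottle: bystander: white bottle, 64 mm in diameter, 190 mm high; its origin is at the centre of its underside, z up
- tin: bystander: steel can, 60 mm in diameter, 90 mm high; its origin is at the centre of its underside, z up
- gaugebox: bystander: closed wooden gauge box, 60 (x) by 100 by 35 mm high; its origin is at the centre of its underside, z up
- mallet: bystander: hammer lying in front of the tray along its own x, about 240 mm long, under 40 mm high; origin under its middle
- mug: bystander: white mug, 80 mm in diameter, 90 mm high, handle at its y; its origin is at the centre of its underside, z up
Things that resemble listed ones, but are neither listed nor needed, are in the scene too. Leave any green, purple or red look-alike of the block alone.

How it is judged:
By the outcome, as a careful person would: the job done as asked, in the order asked, and still so for the second after the job is handed in, with the robot touching nothing.
It also fails if it takes over 72 s, if anything falls off the work surface, if the arm or the gripper's body presses on something with over 40 N, if the wrist force passes 120 N, or if a joint passes its speed limit or range.

## Working session

There is one attempt and no reset: what is moved stays moved. The work goes in short steps, Python scripts to look and compute and a shell command to move; the robot and the scene stay as the last step left them, time stands still between calls to the robot, and variables do not carry over. Pictures are saved under pics/ and viewed, at most 10 in all, crops included, and the job is handed in when it is done.

```bash
ls; mkdir -p pics; python3 - <<'E'
from plant import manip, viewer
import cv2,numpy as np
print(manip.grip_depth, manip.sense())
for n in ["scene","side"]:
    f=viewer.grab_frame(n); np.savez(f"{n}.npz",**f)
    cv2.imwrite(f"pics/{n}0.png",cv2.resize(f["img"][:,:,::-1],(800,600)))
    print(f["K"],f["cam_to_world"])
E
```

```text
pics
0.0187 {'time_s': 0.0, 'joints': array([ 1.0711902 ,  0.38384479,  0.0438611 ,  1.59958827, -0.01784568,
        1.1612229 , -0.04988552]), 'joint_vel': array([-0.00068507,  0.00133553, -0.00019961,  0.00113625,  0.00105435,
        0.00130329,  0.00042015]), 'joint_efforts': array([-3.27497935e-05, -4.33459246e+01,  1.02439452e+00, -2.49513745e+01,
        1.05117360e-02,  1.12751205e-02,  1.01374584e-05]), 'tcp_pos': array([ 0.25379219, -0.5973671 ,  0.22987468]), 'tcp_rot': array([-3.13892914e+00,  2.03504803e-04,  4.01896925e-01]), 'force': array([ 0.1654626 , -0.37989888,  0.0379578 ]), 'torque': array([4.48402830e-02, 4.43642254e-05, 3.73121069e-04]), 'finger_force': 0.0, 'finger_gap': 1.002733560058318}
[[394.63006847   0.         250.83361458]
 [  0.         394.63006847 193.64272877]
 [  0.           0.           1.        ]] [[-0.65533999  0.56618576 -0.49996319  1.18866833]
 [ 0.75531613  0.495777   -0.42860553  0.55846148]
 [ 0.0051999  -0.65851261 -0.75255173  1.08525586]
 [ 0.          0.          0.          1.        ]]
[[385.42543556   0.         260.96755804]
 [  0.         385.42543556 188.36037621]
 [  0.           0.           1.        ]] [[ 0.99757114 -0.05576861  0.04173337  0.45510464]
 [-0.06620036 -0.57274011  0.81705953 -1.12597644]
 [-0.0216639  -0.81783778 -0.57504091  0.80978137]
 [ 0.          0.          0.          1.        ]]
```

View pics/scene0.png

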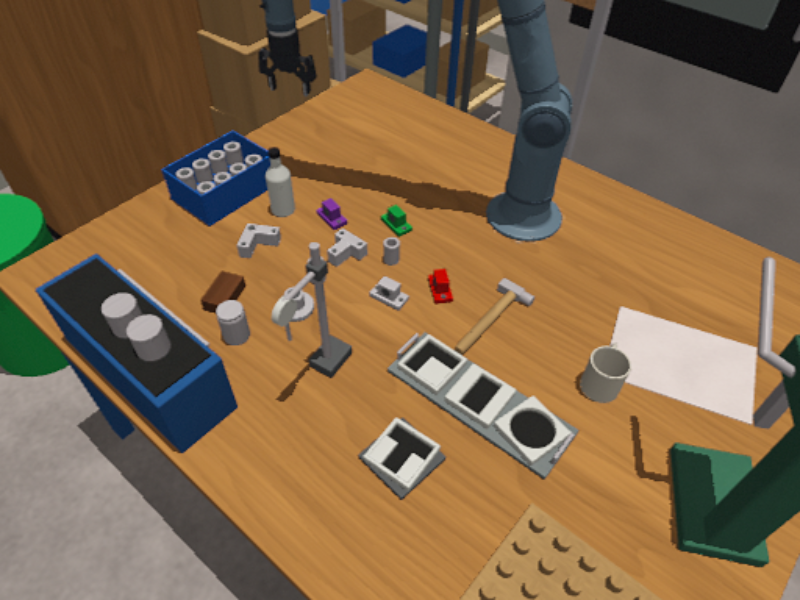

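View pics/side0.png

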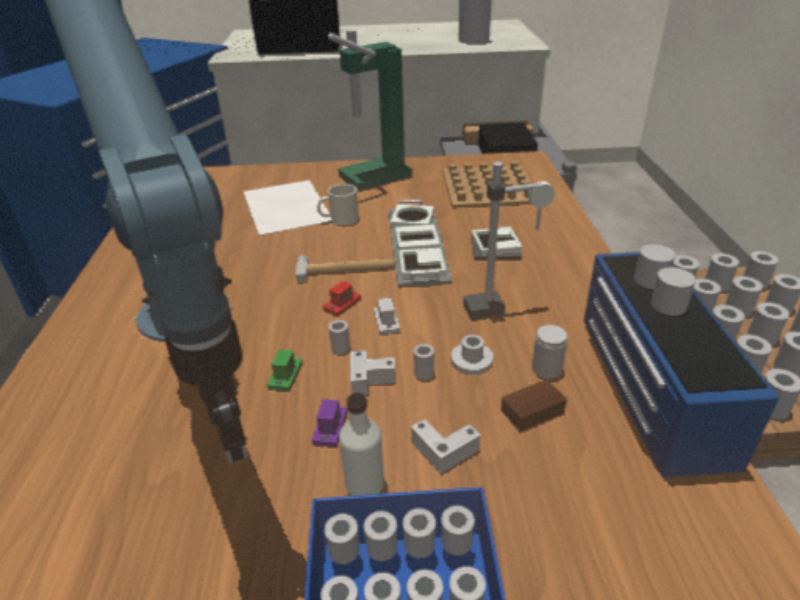

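The scene view shows the tray (about 480,400) with the ell, block and collar nests in that order. The tee nest is the spare, on the plate at (402,455), so the block (390,292), the L (258,237) and the collar (295,303, behind the dial) are to be moved. The T (347,246) stays. The side view agrees: block (387,315), collar (472,355), L (445,445).

```bash
cat > h.py <<'E'
import numpy as np, cv2
def cloud(f, T=None):
    K=f["K"];Z=f["range_z"];v,u=np.mgrid[:Z.shape[0],:Z.shape[1]]
    P=np.stack([(u-K[0,2])/K[0,0]*Z,(v-K[1,2])/K[1,1]*Z,Z],-1)
    T=f["cam_to_world"] if T is None else T
    P=P@T[:3,:3].T+T[:3,3]; P[Z==0]=np.nan
    return P
E
python3 - <<'E'
from h import *
res=0.0015;x0,x1,y0,y1=0.2,0.95,-0.65,0.5
W=int((y1-y0)/res);H=int((x1-x0)/res)
im=np.zeros((H,W,3),np.uint8);hm=np.full((H,W),-1.)
for n in ["side","scene"]:
    f=dict(np.load(n+".npz"));P=cloud(f).reshape(-1,3);C=f["img"].reshape(-1,3)[:,::-1]
    t=P[(np.abs(P[:,0]-.5)<.3)&(np.abs(P[:,1])<.3)&(np.abs(P[:,2])<.02)];print(n,np.median(t[:,2]),t[:,2].std())
    k=(P[:,0]>x0)&(P[:,0]<x1)&(P[:,1]>y0)&(P[:,1]<y1)&(P[:,2]<.36)
    P=P[k];C=C[k];r=((x1-P[:,0])/res).astype(int).clip(0,H-1);c=((y1-P[:,1])/res).astype(int).clip(0,W-1)
    for i in np.argsort(P[:,2]):
        if P[i,2]>=hm[r[i],c[i]]-.003:
            cv2.rectangle(im,(int(c[i]),int(r[i])),(int(c[i]),int(r[i])),C[i].tolist(),2); hm[r[i],c[i]]=P[i,2]
for y in np.arange(-.6,.5,.1):
    c=int((y1-y)/res);cv2.line(im,(c,0),(c,H),(0,255,255),1);cv2.putText(im,f"{y:.1f}",(c,10),0,.35,(0,0,255),1)
for x in np.arange(.3,.95,.1):
    c=int((x1-x)/res);cv2.line(im,(0,c),(W,c),(0,255,255),1);cv2.putText(im,f"{x:.1f}",(0,c),0,.35,(0,0,255),1)
cv2.imwrite("pics/top.png",im);print(im.shape)
E
```

```text
side 0.0010560911483513125 0.00494648569768056
scene -8.101960810535935e-05 0.005794726419191338
(500, 766, 3)
```

View pics/top.png

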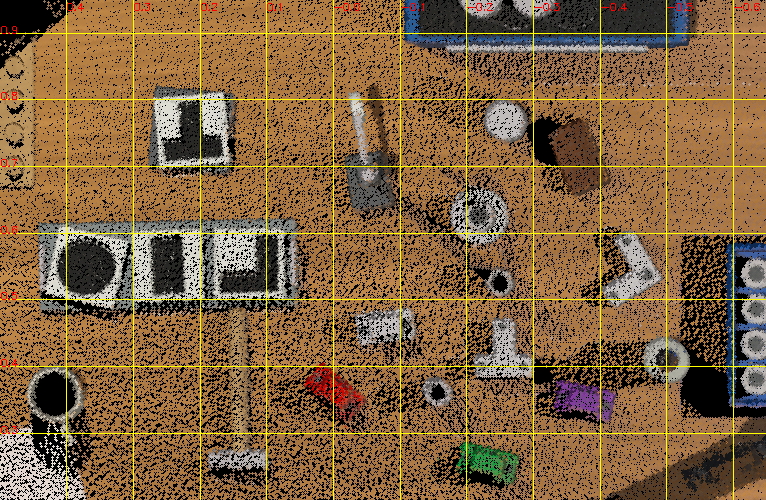

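The top-down map gives coarse poses: block (x .46, y -.08), collar (.627, -.22), L (.545, -.45). The nests are ell (.557, .125), block (.553, .248) and collar (.555, .368). Next I measure these more finely from the depth clouds.

```bash
python3 - <<'E'
from h import *
F=[dict(np.load(n+".npz")) for n in ("side","scene")]
it={"block_top":(.46,-.08,.05,.044,.056),"collar_hub":(.627,-.22,.045,.043,.056),"ell":(.545,-.445,.075,.034,.046),
"n_col":(.555,.368,.075,.026,.035),"n_blk":(.553,.248,.065,.026,.035),"n_ell":(.557,.125,.065,.026,.035),"stand_col":(.67,-.06,.05,.1,.18),"dial":(.75,-.03,.12,.2,.33)}
for k,(x,y,r,a,b) in it.items():
  for f in F:
    P=cloud(f).reshape(-1,3);I=f["img"].reshape(-1,3).astype(int)
    m=(np.hypot(P[:,0]-x,P[:,1]-y)<r)&(P[:,2]>a)&(P[:,2]<b)
    if k[0]=="n": m&=I.min(1)>110
    q=P[m]
    if len(q)<8: print(k,len(q)); continue
    (c,s,an)=cv2.minAreaRect((q[:,:2]*1000).astype(np.float32))
    print(k,len(q),np.round(c,1),np.round(s,1),round(an,1),"med z",np.round(np.median(q[:,2]),4))
E
```

```text
block_top 88 [457.9 -79.9] [30.4 48.4] 7.8 med z 0.0501
block_top 90 [462.5 -77.7] [29.8 48.4] 9.1 med z 0.0491
collar_hub 125 [ 623.7 -218.9] [44.9 39.9] 80.9 med z 0.0509
collar_hub 40 [ 627.9 -217.2] [35.3 40.1] 42.7 med z 0.0495
ell 535 [ 545.3 -435. ] [84.4 86.8] 30.3 med z 0.0402
ell 213 [ 548.3 -434.1] [88.8 86.6] 31.8 med z 0.0391
n_col 149 [545.1 362.2] [130.4 104.2] 76.6 med z 0.0303
n_col 484 [549.6 368.6] [147.3 107.1] 76.5 med z 0.0293
n_blk 216 [550.  243.3] [103.8 120.5] 2.9 med z 0.0307
n_blk 519 [552.5 247.8] [106.2 105. ] 2.7 med z 0.0293
n_ell 208 [552.7 128.3] [104.  110.1] 0.0 med z 0.0307
n_ell 422 [555.8 120.9] [105.9 118.9] 3.2 med z 0.0295
stand_col 111 [685.8 -56.4] [15.5 18.1] 85.1 med z 0.1399
stand_col 92 [692.5 -47.9] [ 9.5 17.6] 43.3 med z 0.1405
dial 595 [740.7 -47.4] [141.7  28.8] 8.3 med z 0.2804
dial 607 [742.8 -41.7] [138.1  32. ] 9.9 med z 0.2873
```

```bash
R='[-1,[1,-0.6,0],[0,0,0]]'; python3 -m pendant '[[-1,[1,-0.6,0],[0,0,-1]],[-1,[1,-0.6,0],[0,0,-1]],[-1,[1,-0.6,0],[0,0,-1]],[-1,[1,-0.6,0],[0,0,-1]],[-1,[1,-0.6,0],[0,0,-1]],[-1,[1,-0.6,0],[0,0,0]],[-1,[0,0,0],[0,0,0]],[-1,[0,0,0],[0,0,0]],[-1,[0,0,0],[0,0,0]],[-1,[0,0,0],[0,0,0]]]'
```

```text
time_s: 1.35
tcp_pos: [0.3091, -0.437, 0.2312]
tcp_rot: [-3.142, 0.0, 1.0]
force: [0.9, -0.2, -0.7]
finger_gap: 1.001
finger_force: 0.0
```

```bash
cat >> h.py <<'E'
def plan(x,y,z,yaw):
    from plant import manip
    s=manip.sense();p=s["tcp_pos"];r=s["tcp_rot"];w=r[2];c,d=np.cos(w),np.sin(w)
    dx,dy=x-p[0],y-p[1];t=np.array([dx*c+dy*d,dx*d-dy*c,p[2]-z])/.025
    dw=(yaw-w+np.pi)%(2*np.pi)-np.pi
    print("shift total",t.round(2),"max",abs(t).max().round(1),"wz total",round(-dw/.12,2),"t",round(s["time_s"],2),p.round(4),r.round(3))
E
python3 -m pendant '[[-1,[0.96,-0.17,0],[0,0,0]],[-1,[0.96,-0.17,0],[0,0,0]],[-1,[0.96,-0.17,0],[0,0,0]],[-1,[0.96,-0.17,0],[0,0,0]],[-1,[0.96,-0.17,0],[0,0,0]],[-1,[0.96,-0.17,0],[0,0,0]],[-1,[0.96,-0.17,0],[0,0,0]],[-1,[0.96,-0.17,0],[0,0,0]],[-1,[0.96,-0.17,0],[0,0,0]],[-1,[0.96,-0.17,0],[0,0,0]]]'
python3 -m pendant '[[-1,[0.96,-0.17,0],[0,0,0]],[-1,[0.96,-0.17,0],[0,0,0]],[-1,[0.96,-0.17,0],[0,0,0]],[-1,[0.96,-0.17,0],[0,0,0]],[-1,[0.96,-0.17,0],[0,0,0]],[-1,[0.5,-0.1,0],[0,0,-1]],[-1,[0,0,0],[0,0,-1]],[-1,[0,0,0],[0,0,-1]],[-1,[0,0,0],[0,0,-1]],[-1,[0,0,0],[0,0,-1]]]'
python3 -m pendant '[[-1,[0,0,0],[0,0,-1]],[-1,[0,0,0],[0,0,0]],[-1,[0,0,0],[0,0,0]],[-1,[0,0,0],[0,0,0]],[-1,[0,0,0],[0,0,0]],[-1,[0,0,0],[0,0,0]],[-1,[0,0,0],[0,0,0]],[-1,[0,0,0],[0,0,0]],[-1,[0,0,0],[0,0,0]],[-1,[0,0,0],[0,0,0]]]'
cat >> h.py <<'E'
def wrist():
    from plant import manip, viewer
    from scipy.spatial.transform import Rotation as Ro
    s=manip.sense();T=np.eye(4);T[:3,:3]=Ro.from_euler("xyz",s["tcp_rot"]).as_matrix();T[:3,3]=s["tcp_pos"]
    f=viewer.grab_frame("wrist");return f,T@f["mount"],s
def rect(f,T,x,y,r,a,b,lo=0):
    P=cloud(f,T).reshape(-1,3);I=f["img"].reshape(-1,3).astype(int)
    m=(np.hypot(P[:,0]-x,P[:,1]-y)<r)&(P[:,2]>a)&(P[:,2]<b)&(I.min(1)>=lo)
    q=(P[m,:2]*1000).astype(np.float32);return cv2.minAreaRect(q),len(q),np.median(P[m,2]),q
E
python3 - <<'E'
from h import *
f,T,s=wrist();np.savez("w0.npz",T=T,**f);print(T.round(3),f["K"])
cv2.imwrite("pics/w0.png",f["img"][:,:,::-1])
r=rect(f,T,.46,-.08,.05,.042,.058);print(r[:3]);r=rect(f,T,.46,-.08,.07,.008,.058);print(r[:3])
plan(.46,-.079,.2,1.72)
E
```

```text
time_s: 2.6
tcp_pos: [0.4034, -0.2107, 0.2314]
tcp_rot: [3.141, -0.0, 1.001]
force: [1.0, -0.7, 0.5]
finger_gap: 1.0
finger_force: 0.0
time_s: 3.85
tcp_pos: [0.4546, -0.087, 0.2313]
tcp_rot: [3.141, -0.0, 1.605]
force: [0.1, -0.6, 0.1]
finger_gap: 0.999
finger_force: 0.0
time_s: 5.1
tcp_pos: [0.4543, -0.0866, 0.2313]
tcp_rot: [-3.142, -0.0, 1.722]
force: [0.1, 0.5, -1.3]
finger_gap: 0.999
finger_force: 0.0
[[ 0.989  0.142  0.049  0.442]
 [ 0.15  -0.934 -0.323 -0.001]
 [ 0.     0.327 -0.945  0.374]
 [ 0.     0.     0.     1.   ]] [[336.63031583   0.         250.39076599]
 [  0.         336.63031583 194.77433021]
 [  0.           0.           1.        ]]
(((459.2152099609375, -74.95265197753906), (31.01113510131836, 45.47335433959961), 8.101811408996582), 1403, np.float64(0.04951065889118628))
(((459.3780822753906, -75.20632934570312), (43.755859375, 84.14546966552734), 7.866037368774414), 3097, np.float64(0.015389066962066655))
shift total [0.27 0.27 1.25] max 1.3 wz total 0.02 t 5.15 [ 0.4543 -0.0866  0.2313] [-3.142 -0.     1.722]
```

View pics/w0.png

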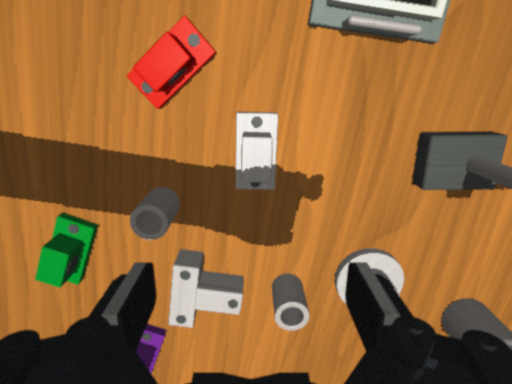

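The wrist view shows the block at (257,150), between the fingers' line of descent and the tray, with the stand base at (460,160) clear. I shift over it, go part of the way down and re-measure.

```bash
python3 -m pendant '[[-1,[0.4,0.26,0],[0,0,0.1]],[-1,[0,0,0.9],[0,0,0]],[-1,[0,0,0.9],[0,0,0]],[-1,[0,0,0.9],[0,0,0]],[-1,[0,0,0.9],[0,0,0]],[-1,[0,0,0],[0,0,0]],[-1,[0,0,0],[0,0,0]],[-1,[0,0,0],[0,0,0]],[-1,[0,0,0],[0,0,0]],[-1,[0,0,0],[0,0,0]]]'
python3 - <<'E'
from h import *
f,T,s=wrist()
r=rect(f,T,.46,-.076,.05,.042,.058);print(r[:3]);r=rect(f,T,.46,-.076,.07,.008,.058);print(r[:3])
plan(.4593,-.0755,.018,1.71)
E
```

```text
time_s: 6.4
tcp_pos: [0.4596, -0.0758, 0.1418]
tcp_rot: [3.141, 0.0, 1.71]
force: [-0.4, 0.7, 0.3]
finger_gap: 0.998
finger_force: 0.0
(((458.9618835449219, -75.05146789550781), (30.615535736083984, 45.270992279052734), 8.212592124938965), 2380, np.float64(0.049507778251538404))
(((459.1032409667969, -75.40548706054688), (43.99482727050781, 84.17999267578125), 7.494740962982178), 4967, np.float64(0.03423079620799993))
shift total [ 0.01 -0.01  4.95] max 4.9 wz total -0.0 t 6.45 [ 0.4595 -0.0758  0.1416] [3.141 0.    1.71 ]
```

```bash
python3 -m pendant '[[-1,[0,0,1],[0,0,0]],[-1,[0,0,1],[0,0,0]],[-1,[0,0,1],[0,0,0]],[-1,[0,0,1],[0,0,0]],[-1,[0,0,0.95],[0,0,0]],[-1,[0,0,0],[0,0,0]],[1,[0,0,0],[0,0,0]],[1,[0,0,0],[0,0,0]],[1,[0,0,0],[0,0,0]],[1,[0,0,0],[0,0,0]]]'
python3 -m pendant '[[1,[0,0,0],[0,0,0]],[1,[0,0,0],[0,0,0]],[1,[0,0,0],[0,0,0]],[1,[0,0,-0.3],[0,0,0]],[1,[0,0,-1],[0,0,0]],[1,[0,0,-1],[0,0,0]],[1,[0,0,-1],[0,0,0]],[1,[0,0,-1],[0,0,0]],[1,[0,0,-1],[0,0,0]],[1,[0,0,-1],[0,0,0]]]'
python3 - <<'E'
from h import *
plan(.535,.248-.11,.18,1.71)
E
```

```text
time_s: 7.7
tcp_pos: [0.4601, -0.076, 0.0185]
tcp_rot: [3.14, 0.001, 1.71]
force: [-0.4, 0.8, 5.5]
finger_gap: 0.343
finger_force: 61.9
time_s: 8.95
tcp_pos: [0.4577, -0.0755, 0.1749]
tcp_rot: [-3.139, -0.001, 1.71]
force: [0.2, -0.8, -3.7]
finger_gap: 0.34
finger_force: 60.6
shift total [ 8.03  4.25 -0.2 ] max 8.0 wz total 0.0 t 8.95 [ 0.4577 -0.0755  0.1749] [-3.139e+00 -1.000e-03  1.710e+00]
```

```bash
python3 -m pendant '[[1,[0.89,0.47,-0.2],[0,0,0]],[1,[0.89,0.47,-0.2],[0,0,0]],[1,[0.89,0.47,-0.2],[0,0,0]],[1,[0.89,0.47,-0.2],[0,0,0]],[1,[0.89,0.47,-0.2],[0,0,0]],[1,[0.89,0.47,-0.2],[0,0,0]],[1,[0.89,0.47,-0.2],[0,0,0]],[1,[0.89,0.47,-0.2],[0,0,0]],[1,[0.89,0.47,-0.2],[0,0,0]],[1,[0,0,0],[0,0,0]]]'
python3 -m pendant '[[1,[0,0,0],[0,0,0]],[1,[0,0,0],[0,0,0]],[1,[0,0,0],[0,0,0]],[1,[0,0,0],[0,0,0]],[1,[0,0,0],[0,0,0]],[1,[0,0,0],[0,0,0]],[1,[0,0,0],[0,0,0]],[1,[0,0,0],[0,0,0]],[1,[0,0,0],[0,0,0]],[1,[0,0,0],[0,0,0]]]'
python3 - <<'E'
from h import *
f,T,s=wrist();np.savez("w1.npz",T=T,**f)
cv2.imwrite("pics/w1.png",f["img"][:,:,::-1])
print(s["tcp_pos"],s["tcp_rot"],s["time_s"])
E
```

```text
time_s: 10.2
tcp_pos: [0.5354, 0.1403, 0.2197]
tcp_rot: [-3.141, -0.002, 1.715]
force: [0.1, -0.1, -3.8]
finger_gap: 0.342
finger_force: 60.7
time_s: 11.45
tcp_pos: [0.5362, 0.1373, 0.22]
tcp_rot: [3.142, -0.0, 1.71]
force: [0.5, 0.3, -3.3]
finger_gap: 0.343
finger_force: 60.7
[0.5362402  0.13725895 0.22004399] [ 3.14158973e+00 -4.13539624e-07  1.70990722e+00] 11.45
```

View pics/w1.png

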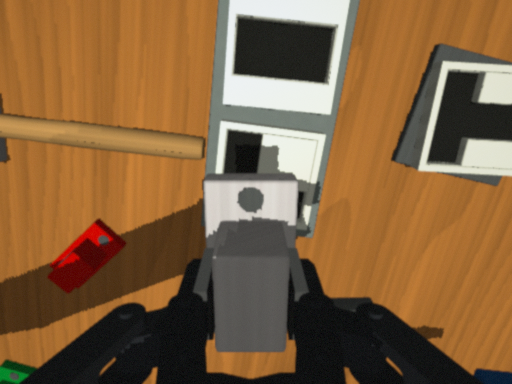

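The block is held squarely. The block nest's pocket (283,48) is fully visible, so I take its yaw and centre from here.

```bash
cat >> h.py <<'E'
def pocket(f,T,x,y,zt=.030):
    """pocket rim: non-top hole inside the bright nest top, cast onto z=zt -> contour in mm"""
    P=cloud(f,T);I=f["img"].astype(int)
    d=np.hypot(P[...,0]-x,P[...,1]-y)
    hole=((P[...,2]<zt-.003)|(I.max(2)<70))&(d<.066)
    hole=cv2.morphologyEx(hole.astype(np.uint8),cv2.MORPH_OPEN,np.ones((3,3)))
    n,l,st,ce=cv2.connectedComponentsWithStats(hole,connectivity=4)
    px=np.array(np.unravel_index(np.nanargmin(d),d.shape));best=None
    for i in range(1,n):
        if st[i,4]<200: continue
        ys,xs=np.nonzero(l==i);g=np.hypot(ys-px[0],xs-px[1]).min()
        if best is None or g<best[0]: best=(g,i)
    c=max(cv2.findContours((l==best[1]).astype(np.uint8),cv2.RETR_EXTERNAL,cv2.CHAIN_APPROX_NONE)[0],key=len)[:,0,:].astype(float)
    K=f["K"];v=np.c_[(c[:,0]-K[0,2])/K[0,0],(c[:,1]-K[1,2])/K[1,1],np.ones(len(c))]@T[:3,:3].T
    q=T[:3,3]+v*((zt-T[2,3])/v[:,2])[:,None]
    return (q[:,:2]*1000).astype(np.float32),c
E
python3 - <<'E'
from h import *
d=dict(np.load("w1.npz"));T=d["T"]
q,c=pocket(d,T,.553,.248);print(cv2.minAreaRect(q),c.min(0),c.max(0))
P=cloud(d,T);R=T@np.linalg.inv(d["mount"]);L=(P.reshape(-1,3)-R[:3,3])@R[:3,:3]
for a,b in((-.04,-.027),(-.003,.012)):
    m=(abs(L[:,0])<.06)&(abs(L[:,1])<.03)&(L[:,2]>a)&(L[:,2]<b)&(d["img"].reshape(-1,3).max(1)>60)
    print(a,m.sum(),(L[m].min(0)*1e3).round(1),(L[m].max(0)*1e3).round(1),np.median(L[m,2]))
plan(.655,.25,.22,1.71)
E
```

```text
((551.05810546875, 250.51473999023438), (88.40011596679688, 48.58552551269531), 2.488140344619751) [233.  16.] [335.  82.]
-0.04 7828 [-22.8 -29.9 -39.5] [ 23.9  28.8 -27. ] -0.030974212895655516
-0.003 5053 [  7.4 -21.6  -3. ] [42.6 22.6 12. ] 0.004908371731820581
shift total [3.81 5.33 0.  ] max 5.3 wz total -0.0 t 11.5 [0.5363 0.1372 0.22  ] [-3.142 -0.     1.71 ]
```

```bash
python3 -m pendant '[[1,[0.88,0.24,0],[0,0,0]],[1,[0.88,0.24,0],[0,0,0]],[1,[0.88,0.24,0],[0,0,0]],[1,[0.88,0.24,0],[0,0,0]],[1,[0.88,0.24,0],[0,0,0]],[1,[0,0,0],[0,0,-1]],[1,[0,0,0],[0,0,-1]],[1,[0,0,0],[0,0,-1]],[1,[0,0,0],[0,0,-1]],[1,[0,0,0],[0,0,-1]]]'
python3 -m pendant '[[1,[0,0,0.5],[0,0,-1]],[1,[0,0,0.5],[0,0,-1]],[1,[0,0,0.5],[0,0,-1]],[1,[0,0,0.5],[0,0,-1]],[1,[0,0,0.5],[0,0,-1]],[1,[0,0,0.5],[0,0,-1]],[1,[0,0,0.5],[0,0,-1]],[1,[0,0,0.5],[0,0,-0.3]],[1,[0,0,0],[0,0,0]],[1,[0,0,0],[0,0,0]]]'
python3 -c "
from h import *
plan(.5512,.2505,.037,3.185)"
```

```text
time_s: 12.75
tcp_pos: [0.5508, 0.2501, 0.2199]
tcp_rot: [-3.141, 0.0, 2.313]
force: [-0.3, -0.8, -4.3]
finger_gap: 0.34
finger_force: 60.7
time_s: 14.0
tcp_pos: [0.5511, 0.2505, 0.1204]
tcp_rot: [3.141, 0.001, -3.098]
force: [0.9, 0.3, -3.3]
finger_gap: 0.344
finger_force: 60.6
shift total [-0.01 -0.    3.34] max 3.3 wz total -0.0 t 14.0 [0.5511 0.2505 0.1204] [ 3.141e+00  1.000e-03 -3.098e+00]
```

```bash
python3 -m pendant '[[1,[0,0,0.9],[0,0,0]],[1,[0,0,0.9],[0,0,0]],[1,[0,0,0.7],[0,0,0]],[1,[0,0,0.3],[0,0,0]],[1,[0,0,0.2],[0,0,0]],[1,[0,0,0.15],[0,0,0]],[1,[0,0,0.15],[0,0,0]],[1,[0,0,0.04],[0,0,0]],[1,[0,0,0],[0,0,0]],[1,[0,0,0],[0,0,0]]]'
```

```text
time_s: 15.25
tcp_pos: [0.5509, 0.2504, 0.0368]
tcp_rot: [3.141, 0.0, -3.097]
force: [-0.4, 0.2, -3.8]
finger_gap: 0.346
finger_force: 60.9
```

```bash
python3 -m pendant '[[1,[0,0,0.02],[0,0,0]],[1,[0,0,0.02],[0,0,0]],[1,[0,0,0],[0,0,0]],[-1,[0,0,0],[0,0,0]],[-1,[0,0,0],[0,0,0]],[-1,[0,0,0],[0,0,0]],[-1,[0,0,0],[0,0,0]],[-1,[0,0,-0.5],[0,0,0]],[-1,[0,0,-1],[0,0,0]],[-1,[0,0,-1],[0,0,0]]]'
python3 -m pendant '[[-1,[0,0,-1],[0,0,0]],[-1,[0,0,-1],[0,0,0]],[-1,[0,0,-1],[0,0,0]],[-1,[0,0,-1],[0,0,0]],[-1,[0,0,-0.5],[0,0,0]],[-1,[0,0,0],[0,0,1]],[-1,[0,0,0],[0,0,1]],[-1,[0,0,0],[0,0,1]],[-1,[0,0,0],[0,0,1]],[-1,[0,0,0],[0,0,1]]]'
python3 - <<'E'
from h import *
f,T,s=wrist();np.savez("w2.npz",T=T,**f);cv2.imwrite("pics/w2.png",f["img"][:,:,::-1])
r=rect(f,T,.551,.2505,.05,.05,.08);print(r[:3])
for n,x,y in (("col",.552,.368),("ell",.556,.124)):
    q,c=pocket(f,T,x,y);print(n,cv2.minAreaRect(q),c.min(0),c.max(0))
    if n=="col":print(cv2.fitEllipse(q))
plan(.60,-.08,.2,1.571);plan(.53,.1,.2,1.571)
E
```

```text
time_s: 16.5
tcp_pos: [0.5512, 0.2509, 0.1006]
tcp_rot: [3.141, 0.002, -3.097]
force: [0.9, -0.3, 0.7]
finger_gap: 1.002
finger_force: 0.0
time_s: 17.75
tcp_pos: [0.5504, 0.2504, 0.211]
tcp_rot: [3.142, 0.0, 2.582]
force: [0.4, -0.1, 0.3]
finger_gap: 1.001
finger_force: 0.0
(((552.13671875, 252.6230926513672), (46.18103790283203, 30.854049682617188), 2.473018169403076), 1849, np.float64(0.06747444955756593))
col ((547.756591796875, 371.989990234375), (86.96095275878906, 87.00260162353516), 49.39099884033203) [312.  48.] [406. 146.]
((547.7527465820312, 372.1194152832031), (86.4277114868164, 86.53253936767578), 172.2953643798828)
ell ((552.8472290039062, 129.94740295410156), (88.22454833984375, 88.18856048583984), 0.4940541088581085) [ 96. 176.] [180. 272.]
shift total [ -8.72 -10.13   0.45] max 10.1 wz total 8.41 t 17.8 [0.5504 0.2505 0.2112] [3.141 0.    2.58 ]
shift total [-2.51 -5.53  0.45] max 5.5 wz total 8.41 t 17.8 [0.5504 0.2505 0.2112] [3.141 0.    2.58 ]
```

View pics/w2.png

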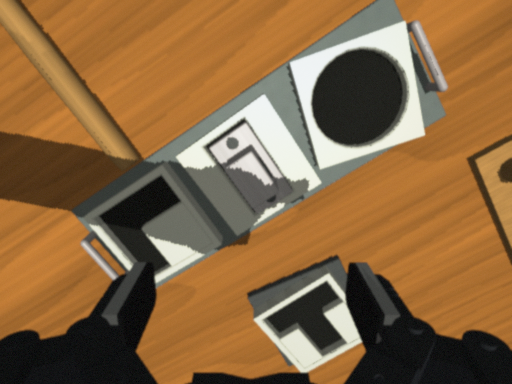

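The block is home: its top reads z .0675. The collar pocket is at (358,97) and the ell pocket at (140,225), partly in shadow. Next is the collar, going round the stand.

```bash
python3 -m pendant '[[-1,[-0.39,-0.94,0],[0,0,0]],[-1,[-0.39,-0.94,0],[0,0,0]],[-1,[-0.39,-0.94,0],[0,0,0]],[-1,[-0.39,-0.94,0],[0,0,0]],[-1,[-0.39,-0.94,0],[0,0,0]],[-1,[-0.39,-0.94,0],[0,0,0]],[-1,[-0.39,-0.94,0],[0,0,0]],[-1,[-0.39,-0.94,0],[0,0,0]],[-1,[-0.39,-0.94,0],[0,0,0]],[-1,[-0.39,-0.94,0],[0,0,0]]]'
python3 -m pendant '[[-1,[-0.39,-0.94,0],[0,0,0]],[-1,[-0.39,-0.94,0],[0,0,0]],[-1,[-0.98,-0.38,0],[0,0,0]],[-1,[-0.98,-0.38,0],[0,0,0]],[-1,[-0.98,-0.38,0],[0,0,0]],[-1,[-0.98,-0.38,0],[0,0,0]],[-1,[-0.98,-0.38,0],[0,0,0]],[-1,[-0.98,-0.38,0],[0,0,0]],[-1,[-0.98,-0.38,0],[0,0,0]],[-1,[-0.98,-0.38,0],[0,0,0]]]'
python3 -m pendant '[[-1,[0,0,0.8],[0,0,0]],[-1,[0,0,0.8],[0,0,0]],[-1,[0,0,0],[0,0,0]],[-1,[0,0,0],[0,0,0]],[-1,[0,0,0],[0,0,0]],[-1,[0,0,0],[0,0,0]],[-1,[0,0,0],[0,0,0]],[-1,[0,0,0],[0,0,0]],[-1,[0,0,0],[0,0,0]],[-1,[0,0,0],[0,0,0]]]'
python3 - <<'E'
from h import *
f,T,s=wrist();np.savez("w3.npz",T=T,**f)
r=rect(f,T,.626,-.218,.035,.044,.058);print(r[:3],cv2.minEnclosingCircle(r[3]))
r=rect(f,T,.626,-.218,.06,.007,.058);print(r[:3],cv2.minEnclosingCircle(r[3]))
plan(.626,-.218,.018,2.58)
E
```

```text
time_s: 19.05
tcp_pos: [0.5092, -0.0013, 0.2109]
tcp_rot: [-3.141, 0.0, 2.588]
force: [-0.0, -0.6, -0.2]
finger_gap: 1.002
finger_force: 0.0
time_s: 20.3
tcp_pos: [0.6281, -0.2194, 0.2109]
tcp_rot: [3.141, -0.0, 2.588]
force: [0.9, -0.6, 0.1]
finger_gap: 0.999
finger_force: 0.0
time_s: 21.55
tcp_pos: [0.6277, -0.2189, 0.1705]
tcp_rot: [3.142, -0.0, 2.586]
force: [0.3, -1.1, -0.1]
finger_gap: 0.999
finger_force: 0.0
(((625.0784301757812, -216.4072723388672), (43.021671295166016, 42.71059799194336), 15.022729873657227), 2146, np.float64(0.049825724641157865)) ((625.1258544921875, -216.69386291503906), 21.954639434814453)
(((624.9188842773438, -216.13436889648438), (82.57514190673828, 82.5691146850586), 55.69659423828125), 6245, np.float64(0.01422196909927309)) ((625.0469360351562, -216.52435302734375), 41.94327926635742)
shift total [ 0.08 -0.    6.1 ] max 6.1 wz total 0.05 t 21.6 [ 0.6277 -0.2189  0.1705] [-3.142 -0.     2.586]
```

```bash
python3 -m pendant '[[-1,[0.14,0.02,1],[0,0,0]],[-1,[0,0,1],[0,0,0]],[-1,[0,0,1],[0,0,0]],[-1,[0,0,1],[0,0,0]],[-1,[0,0,1],[0,0,0]],[-1,[0,0,0.7],[0,0,0]],[-1,[0,0,0.4],[0,0,0]],[-1,[0,0,0],[0,0,0]],[1,[0,0,0],[0,0,0]],[1,[0,0,0],[0,0,0]]]'
python3 -m pendant '[[1,[0,0,0],[0,0,0]],[1,[0,0,0],[0,0,0]],[1,[0,0,0],[0,0,0]],[1,[0,0,0],[0,0,0]],[1,[0,0,-0.3],[0,0,0]],[1,[0,0,-1],[0,0,0]],[1,[0,0,-1],[0,0,0]],[1,[0,0,-1],[0,0,0]],[1,[0,0,-1],[0,0,0]],[1,[0,0,-1],[0,0,0]]]'
python3 -m pendant '[[1,[0.98,0.38,-1],[0,0,0]],[1,[0.98,0.38,-1],[0,0,0]],[1,[0.98,0.38,-0.5],[0,0,0]],[1,[0.98,0.38,0],[0,0,0]],[1,[0.98,0.38,0],[0,0,0]],[1,[0.98,0.38,0],[0,0,0]],[1,[0.98,0.38,0],[0,0,0]],[1,[0,0,0],[0,0,0]],[1,[0,0,0],[0,0,0]],[1,[0,0,0],[0,0,0]]]'
python3 -c "
from h import *
plan(.56,.27,.21,2.586)"
```

```text
time_s: 22.85
tcp_pos: [0.6259, -0.2168, 0.0192]
tcp_rot: [3.141, 0.002, 2.586]
force: [0.4, -0.5, 0.0]
finger_gap: 0.603
finger_force: 0.0
time_s: 24.1
tcp_pos: [0.6255, -0.2164, 0.1534]
tcp_rot: [3.141, 0.002, 2.586]
force: [-0.1, -1.0, -4.1]
finger_gap: 0.498
finger_force: 61.4
time_s: 25.35
tcp_pos: [0.5151, -0.0708, 0.2136]
tcp_rot: [3.141, 0.001, 2.584]
force: [0.6, -0.9, -3.0]
finger_gap: 0.501
finger_force: 61.5
shift total [ 5.69 12.52  0.14] max 12.5 wz total -0.01 t 25.35 [ 0.5151 -0.0708  0.2136] [3.141e+00 1.000e-03 2.584e+00]
```

```bash
python3 -m pendant '[[1,[0.22,0.98,0],[0,0,0]],[1,[0.22,0.98,0],[0,0,0]],[1,[0.22,0.98,0],[0,0,0]],[1,[0.22,0.98,0],[0,0,0]],[1,[0.22,0.98,0],[0,0,0]],[1,[0.22,0.98,0],[0,0,0]],[1,[0.22,0.98,0],[0,0,0]],[1,[0.22,0.98,0],[0,0,0]],[1,[0.22,0.98,0],[0,0,0]],[1,[0.22,0.98,0],[0,0,0]]]'
python3 -m pendant '[[1,[0.22,0.98,0],[0,0,0]],[1,[0.22,0.98,0],[0,0,0]],[1,[0.22,0.98,0],[0,0,0]],[1,[0.22,0.98,0],[0,0,0]],[1,[0.22,0.98,0],[0,0,0]],[1,[0.22,0.98,0],[0,0,0]],[1,[0,0,0],[0,0,0]],[1,[0,0,0],[0,0,0]],[1,[0,0,0],[0,0,0]],[1,[0,0,0],[0,0,0]]]'
python3 - <<'E'
from h import *
f,T,s=wrist();np.savez("w4.npz",T=T,**f);cv2.imwrite("pics/w4.png",f["img"][:,:,::-1])
q,c=pocket(f,T,.548,.372);print(cv2.minAreaRect(q),cv2.minEnclosingCircle(q),c.min(0),c.max(0))
q=q.copy();print(cv2.fitEllipse(q))
r=rect(f,T,.551,.2505,.04,.055,.08);print(r[:3])
P=cloud(f,T);R=T@np.linalg.inv(f["mount"]);L=(P.reshape(-1,3)-R[:3,3])@R[:3,:3]
for a,b in((-.04,-.027),(-.003,.012)):
    m=(np.hypot(L[:,0],L[:,1])<.05)&(L[:,2]>a)&(L[:,2]<b)&(f["img"].reshape(-1,3).max(1)>60)
    if m.sum()>5: print(a,m.sum(),(L[m].min(0)*1e3).round(1),(L[m].max(0)*1e3).round(1))
plan(.5478,.372,.21,2.586)
E
```

```text
time_s: 26.6
tcp_pos: [0.5981, 0.167, 0.2125]
tcp_rot: [-3.141, -0.0, 2.584]
force: [1.1, 0.4, -3.6]
finger_gap: 0.496
finger_force: 61.6
time_s: 27.85
tcp_pos: [0.6469, 0.3084, 0.213]
tcp_rot: [-3.141, 0.001, 2.584]
force: [0.2, -0.3, -3.0]
finger_gap: 0.497
finger_force: 61.8
((554.0770263671875, 369.06683349609375), (87.5784912109375, 74.13436889648438), 58.065067291259766) ((548.56494140625, 372.4446716308594), 44.00575256347656) [202.   0.] [301.  91.]
((551.5678100585938, 370.6612854003906), (77.76728820800781, 89.52620697021484), 148.05116271972656)
(((552.3767700195312, 252.94642639160156), (46.13102722167969, 30.99733543395996), 1.6833235025405884), 2163, np.float64(0.06733259306556655))
-0.04 5367 [-22.2 -33.6 -39.9] [ 22.4  36.3 -27. ]
-0.003 8802 [ -5.6 -40.1  -3. ] [42.4 43.4 12. ]
shift total [4.7  0.06 0.13] max 4.7 wz total -0.01 t 27.9 [0.6468 0.3087 0.2131] [-3.141e+00  1.000e-03  2.585e+00]
```

View pics/w4.png

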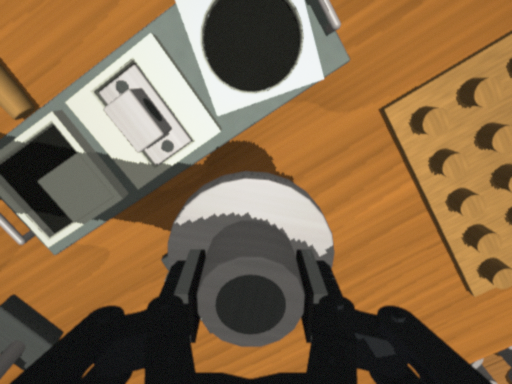

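The collar is upright in hand, and the collar pocket at (252,40) just touches the picture's top edge. I fit both circles on the unclipped points only, so the camera's bias cancels.

```bash
python3 - <<'E'
from h import *
from scipy.optimize import least_squares as LS
def circ(q,r): 
    s=LS(lambda p:np.hypot(q[:,0]-p[0],q[:,1]-p[1])-r,q.mean(0)-[0,.1],loss="soft_l1",f_scale=.5);return s.x.round(2),np.abs(s.fun).mean().round(2)
d=dict(np.load("w4.npz"));T=d["T"];q,c=pocket(d,T,.548,.372);k=c[:,1]>2
print(circ(q[k],44.5),circ(q[k],44.0))
d3=dict(np.load("w2.npz"));q,c=pocket(d3,d3["T"],.548,.372);print("w2",circ(q,44.))
P=cloud(d,T);R=T@np.linalg.inv(d["mount"]);L=(P.reshape(-1,3)-R[:3,3])@R[:3,:3]*1e3
m=(np.hypot(L[:,0],L[:,1])<50)&(L[:,2]>-3)&(L[:,2]<8)&(d["img"].reshape(-1,3).max(1)>60)
h=cv2.convexHull(L[m,:2].astype(np.float32))[:,0];h=h[h[:,0]>0]
print("hand",len(h),circ(h,42.))
E
```

```text
(array([547.67, 373.08]), np.float64(0.82)) (array([548.17, 372.77]), np.float64(0.49))
w2 (array([547.82, 372.09]), np.float64(0.78))
hand 38 (array([0.19, 1.43]), np.float64(0.19))
```

```bash
python3 -m pendant '[[1,[0.94,0.01,0],[0,0,0]],[1,[0.94,0.01,0],[0,0,0]],[1,[0.94,0.01,0],[0,0,0]],[1,[0.94,0.01,0],[0,0,0]],[1,[0.94,0.01,0],[0,0,0]],[1,[0,0,1],[0,0,0]],[1,[0,0,1],[0,0,0]],[1,[0,0,1],[0,0,0]],[1,[0,0,1],[0,0,0]],[1,[0,0,1],[0,0,0]]]'
python3 -m pendant '[[1,[0,0,0.8],[0,0,0]],[1,[0,0,0],[0,0,0]],[1,[0,0,0],[0,0,0]],[1,[0,0,0],[0,0,0]],[1,[0,0,0],[0,0,0]],[1,[0,0,0],[0,0,0]],[1,[0,0,0],[0,0,0]],[1,[0,0,0],[0,0,0]],[1,[0,0,0],[0,0,0]],[1,[0,0,0],[0,0,0]]]'
python3 -c "
from h import *
plan(.5476,.3715,.0367,2.585)"
```

```text
time_s: 29.15
tcp_pos: [0.547, 0.3734, 0.0873]
tcp_rot: [3.141, 0.0, 2.586]
force: [0.5, -0.5, -2.6]
finger_gap: 0.498
finger_force: 61.9
time_s: 30.4
tcp_pos: [0.5473, 0.3728, 0.068]
tcp_rot: [-3.142, -0.0, 2.586]
force: [-0.2, -0.4, -2.8]
finger_gap: 0.496
finger_force: 61.8
shift total [-0.04 -0.04  1.25] max 1.3 wz total 0.01 t 30.4 [0.5473 0.3728 0.068 ] [-3.142 -0.     2.586]
```

```bash
python3 -m pendant '[[1,[-0.04,-0.04,0.4],[0,0,0]],[1,[0,0,0.25],[0,0,0]],[1,[0,0,0.15],[0,0,0]],[1,[0,0,0.15],[0,0,0]],[1,[0,0,0.15],[0,0,0]],[1,[0,0,0.12],[0,0,0]],[1,[0,0,0.03],[0,0,0]],[1,[0,0,0],[0,0,0]],[1,[0,0,0],[0,0,0]],[1,[0,0,0],[0,0,0]]]'
```

```text
time_s: 31.65
tcp_pos: [0.5477, 0.3715, 0.0375]
tcp_rot: [3.142, 0.0, 2.586]
force: [-2.1, -2.7, 4.5]
finger_gap: 0.496
finger_force: 62.3
```

```bash
python3 -m pendant '[[1,[0,-0.02,0],[0,0,0]],[1,[0,-0.02,0],[0,0,0]],[1,[0,0,0.02],[0,0,0]],[1,[0,0,0],[0,0,0]],[1,[0,0,0],[0,0,0]],[1,[0,0,0],[0,0,0]],[1,[0,0,0],[0,0,0]],[1,[0,0,0],[0,0,0]],[1,[0,0,0],[0,0,0]],[1,[0,0,0],[0,0,0]]]'
```

```text
time_s: 32.9
tcp_pos: [0.5476, 0.3716, 0.0375]
tcp_rot: [3.14, 0.0, 2.586]
force: [-1.6, -1.0, 6.8]
finger_gap: 0.497
finger_force: 62.9
```

```bash
python3 -m pendant '[[-1,[0,0,0],[0,0,0]],[-1,[0,0,0],[0,0,0]],[-1,[0,0,0],[0,0,0]],[-1,[0,0,0],[0,0,0]],[-1,[0,0,-0.5],[0,0,0]],[-1,[0,0,-1],[0,0,0]],[-1,[0,0,-1],[0,0,0]],[-1,[0,0,-1],[0,0,0]],[-1,[0,0,-1],[0,0,0]],[-1,[0,0,-1],[0,0,0]]]'
python3 -m pendant '[[-1,[0,0,-1],[0,0,0]],[-1,[0,0,-0.5],[0,0,0]],[-1,[0,0,0],[0,0,0]],[-1,[0,0,0],[0,0,0]],[-1,[0,0,0],[0,0,0]],[-1,[0,0,0],[0,0,0]],[-1,[0,0,0],[0,0,0]],[-1,[0,0,0],[0,0,0]],[-1,[0,0,0],[0,0,0]],[-1,[0,0,0],[0,0,0]]]'
python3 - <<'E'
from h import *
f,T,s=wrist();np.savez("w5.npz",T=T,**f)
P=cloud(f,T).reshape(-1,3);I=f["img"].reshape(-1,3).astype(int)
for lab,x,y,r0,r1,a,b in (("hub",.548,.3725,0,.018,.05,.08),("flange",.548,.3725,.026,.038,.02,.045),("nest",.548,.3725,.047,.052,.02,.045)):
    d=np.hypot(P[:,0]-x,P[:,1]-y);m=(d>r0)&(d<r1)&(P[:,2]>a)&(P[:,2]<b)
    A=np.c_[P[m,0]-x,P[m,1]-y,np.ones(m.sum())];k=np.linalg.lstsq(A,P[m,2],rcond=None)[0];print(lab,m.sum(),k.round(4))
plan(.5,.0,.21,2.585)
E
```

```text
time_s: 34.15
tcp_pos: [0.5473, 0.3709, 0.1766]
tcp_rot: [3.14, 0.001, 2.586]
force: [0.5, 0.0, -0.3]
finger_gap: 1.0
finger_force: 0.0
time_s: 35.4
tcp_pos: [0.5472, 0.3706, 0.2113]
tcp_rot: [3.142, 0.0, 2.586]
force: [0.5, 0.2, 0.9]
finger_gap: 0.999
finger_force: 0.0
hub 1241 [0.0042 0.0046 0.068 ]
flange 2054 [-0.0009  0.0009  0.0316]
nest 1529 [0.0015 0.0002 0.0296]
shift total [ -6.22 -13.59   0.05] max 13.6 wz total 0.01 t 35.45 [0.5471 0.3706 0.2113] [3.142 0.    2.586]
```

Collar home and level (hub top z .068, flange .032). Now the L casting.

```bash
python3 -m pendant '[[-1,[-0.42,-0.98,0],[0,0,0]],[-1,[-0.42,-0.98,0],[0,0,0]],[-1,[-0.42,-0.98,0],[0,0,0]],[-1,[-0.42,-0.98,0],[0,0,0]],[-1,[-0.42,-0.98,0],[0,0,0]],[-1,[-0.42,-0.98,0],[0,0,0]],[-1,[-0.42,-0.98,0],[0,0,0]],[-1,[-0.42,-0.98,0],[0,0,0]],[-1,[-0.42,-0.98,0],[0,0,0]],[-1,[-0.42,-0.98,0],[0,0,0]]]'
python3 -m pendant '[[-1,[-0.42,-0.98,0],[0,0,0]],[-1,[-0.42,-0.98,0],[0,0,0]],[-1,[-0.42,-0.98,0],[0,0,0]],[-1,[-0.42,-0.98,0],[0,0,0]],[-1,[-0.7,-0.96,0],[0,0,0]],[-1,[-0.7,-0.96,0],[0,0,0]],[-1,[-0.7,-0.96,0],[0,0,0]],[-1,[-0.7,-0.96,0],[0,0,0]],[-1,[-0.7,-0.96,0],[0,0,0]],[-1,[-0.7,-0.96,0],[0,0,0]]]'
python3 -m pendant '[[-1,[-0.7,-0.96,0],[0,0,0]],[-1,[-0.7,-0.96,0],[0,0,0]],[-1,[-0.7,-0.96,0],[0,0,0]],[-1,[-0.7,-0.96,0],[0,0,0]],[-1,[-0.7,-0.96,0],[0,0,0]],[-1,[-0.7,-0.96,0],[0,0,0]],[-1,[-0.7,-0.96,0],[0,0,0]],[-1,[-0.7,-0.96,0],[0,0,0]],[-1,[0,0,0],[0,0,1]],[-1,[0,0,0],[0,0,1]]]'
python3 -m pendant '[[-1,[0,0,0],[0,0,1]],[-1,[0,0,0],[0,0,0.9]],[-1,[0,0,0],[0,0,0]],[-1,[0,0,0],[0,0,0]],[-1,[0,0,0],[0,0,0]],[-1,[0,0,0],[0,0,0]],[-1,[0,0,0],[0,0,0]],[-1,[0,0,0],[0,0,0]],[-1,[0,0,0],[0,0,0]],[-1,[0,0,0],[0,0,0]]]'
python3 - <<'E'
from h import *
f,T,s=wrist();np.savez("w6.npz",T=T,**f);cv2.imwrite("pics/w6.png",f["img"][:,:,::-1])
(c,sz,an),n,z,q=rect(f,T,.547,-.4345,.075,.034,.046);print(c,sz,an,n,z)
th=np.radians(an if an<60 else an-90);R=np.array([[np.cos(th),-np.sin(th)],[np.sin(th),np.cos(th)]])
l=(q-c)@R
print("counts quadrants(++,+-,-+,--)",[int(((l[:,0]*a>14)&(l[:,1]*b>14)).sum()) for a,b in((1,1),(1,-1),(-1,1),(-1,-1))])
g=(np.array(c)+R@[-27,4])/1e3;print("grasp",g,"yaw",th+np.pi/2)
for k in (F:=dict(np.load("scene.npz")),dict(np.load("side.npz"))):
    P=cloud(k).reshape(-1,3);m=(np.hypot(P[:,0]-.41,P[:,1]+.5)<.06)&(P[:,2]>.06)&(P[:,2]<.2);print("bottle",P[m].min(0).round(3),P[m].max(0).round(3))
plan(*g,.016,th+np.pi/2)
E
```

```text
time_s: 36.7
tcp_pos: [0.5069, 0.1063, 0.2115]
tcp_rot: [3.141, 0.001, 2.586]
force: [0.0, 0.1, -0.9]
finger_gap: 1.002
finger_force: 0.0
time_s: 37.95
tcp_pos: [0.5044, -0.1769, 0.2115]
tcp_rot: [3.142, 0.001, 2.586]
force: [0.2, 0.8, -0.2]
finger_gap: 0.997
finger_force: 0.0
time_s: 39.2
tcp_pos: [0.5217, -0.4136, 0.2111]
tcp_rot: [3.141, -0.0, 2.341]
force: [0.7, 1.0, -0.4]
finger_gap: 0.999
finger_force: 0.0
time_s: 40.45
tcp_pos: [0.5219, -0.413, 0.2113]
tcp_rot: [3.142, -0.0, 2.118]
force: [-0.3, 0.3, -0.8]
finger_gap: 1.0
finger_force: 0.0
(545.9340209960938, -431.4427490234375) (84.08470916748047, 83.79029846191406) 31.075660705566406 3893 0.03954464829680615
counts quadrants(++,+-,-+,--) [0, 668, 838, 689]
grasp [ 0.52074421 -0.44195338] yaw 2.1131689233396544
bottle [ 0.384 -0.527  0.06 ] [ 0.442 -0.461  0.192]
bottle [ 0.376 -0.533  0.06 ] [ 0.439 -0.485  0.193]
shift total [-0.96 -0.64  7.81] max 7.8 wz total 0.04 t 40.5 [ 0.5219 -0.413   0.2113] [-3.142 -0.     2.118]
```

View pics/w6.png

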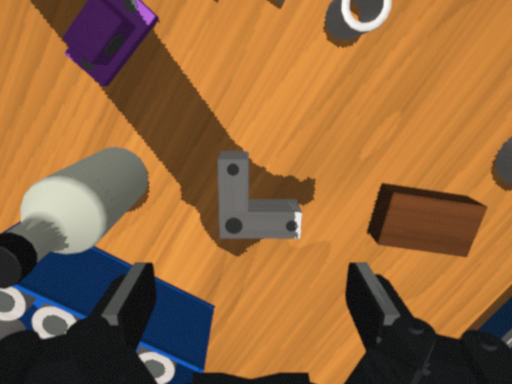

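The L lies at (255,200), clear of the bottle (80,200) and the gauge box (430,215). I grip its y arm, at local (-27, +4).

```bash
python3 -m pendant '[[-1,[-0.96,-0.64,0],[0,0,0.04]],[-1,[0,0,1],[0,0,0]],[-1,[0,0,1],[0,0,0]],[-1,[0,0,1],[0,0,0]],[-1,[0,0,1],[0,0,0]],[-1,[0,0,1],[0,0,0]],[-1,[0,0,1],[0,0,0]],[-1,[0,0,1],[0,0,0]],[-1,[0,0,0.8],[0,0,0]],[-1,[0,0,0],[0,0,0]]]'
python3 -m pendant '[[1,[0,0,0],[0,0,0]],[1,[0,0,0],[0,0,0]],[1,[0,0,0],[0,0,0]],[1,[0,0,0],[0,0,0]],[1,[0,0,0],[0,0,0]],[1,[0,0,0],[0,0,0]],[1,[0,0,0],[0,0,0]],[1,[0,0,0],[0,0,0]],[1,[0,0,-0.3],[0,0,0]],[1,[0,0,-0.6],[0,0,0]]]'
```

```text
time_s: 41.75
tcp_pos: [0.5192, -0.4408, 0.014]
tcp_rot: [-3.14, -0.004, 2.113]
force: [-0.2, 0.2, 0.6]
finger_gap: 1.0
finger_force: 0.0
time_s: 43.0
tcp_pos: [0.5184, -0.4399, 0.0364]
tcp_rot: [-3.14, -0.006, 2.113]
force: [0.1, 1.2, -6.2]
finger_gap: 0.339
finger_force: 60.4
```

```bash
python3 -m pendant '[[1,[0,0,-1],[0,0,0]],[1,[0,0,-1],[0,0,0]],[1,[0,0,-1],[0,0,0]],[1,[0,0,-1],[0,0,1]],[1,[0,0,-1],[0,0,1]],[1,[0,0,-1],[0,0,1]],[1,[0,0,-0.8],[0,0,1]],[1,[0,0,0],[0,0,0.27]],[1,[1,-0.01,0],[0,0,0]],[1,[1,-0.01,0],[0,0,0]]]'
python3 -m pendant '[[1,[1,-0.01,0],[0,0,0]],[1,[1,-0.01,0],[0,0,0]],[1,[1,-0.01,0],[0,0,0]],[1,[1,-0.01,0],[0,0,0]],[1,[1,-0.01,0],[0,0,0]],[1,[1,-0.01,0],[0,0,0]],[1,[1,-0.01,0],[0,0,0]],[1,[1,-0.01,0],[0,0,0]],[1,[1,-0.01,0],[0,0,0]],[1,[1,-0.01,0],[0,0,0]]]'
python3 -m pendant '[[1,[1,-0.01,0],[0,0,0]],[1,[1,-0.01,0],[0,0,0]],[1,[1,-0.01,0],[0,0,0]],[1,[1,-0.01,0],[0,0,0]],[1,[1,-0.01,0],[0,0,0]],[1,[1,-0.01,0],[0,0,0]],[1,[0,0,0],[0,0,0]],[1,[0,0,0],[0,0,0]],[1,[0,0,0],[0,0,0]],[1,[0,0,0],[0,0,0]]]'
python3 -m pendant '[[1,[0,0,0],[0,0,0]],[1,[0,0,0],[0,0,0]],[1,[0,0,0],[0,0,0]],[1,[0,0,0],[0,0,0]],[1,[0,0,0],[0,0,0]],[1,[0,0,0],[0,0,0]],[1,[0,0,0],[0,0,0]],[1,[0,0,0],[0,0,0]],[1,[0,0,0],[0,0,0]],[1,[0,0,0],[0,0,0]]]'
python3 - <<'E'
from h import *
f,T,s=wrist();np.savez("w7.npz",T=T,**f);cv2.imwrite("pics/w7.png",f["img"][:,:,::-1])
q,c=pocket(f,T,.553,.130);print("pocket",cv2.minAreaRect(q),c.min(0),c.max(0))
P=cloud(f,T);R=T@np.linalg.inv(f["mount"]);L=(P.reshape(-1,3)-R[:3,3])@R[:3,:3]*1e3
m=(abs(L[:,0]-5)<60)&(L[:,1]>-30)&(L[:,1]<85)&(L[:,2]>-30)&(L[:,2]<-18)&(f["img"].reshape(-1,3).max(1)>45)
h=L[m];print(m.sum(),h.min(0).round(1),h.max(0).round(1),np.median(h[:,2]))
A=np.c_[h[:,:2],np.ones(len(h))];print("top plane",np.linalg.lstsq(A,h[:,2],rcond=None)[0].round(4))
e=h[h[:,0]>25];print("arm sides",np.percentile(e[:,1],[1,99]).round(1), "arm end x",np.percentile(h[:,0],[99.5]))
plan(.50,.01,.21,1.60)
E
```

```text
time_s: 44.25
tcp_pos: [0.5174, -0.3905, 0.2066]
tcp_rot: [-3.139, -0.003, 1.601]
force: [0.0, 0.3, -4.1]
finger_gap: 0.34
finger_force: 60.4
time_s: 45.5
tcp_pos: [0.5087, -0.1404, 0.209]
tcp_rot: [3.141, 0.0, 1.601]
force: [0.1, -0.4, -5.2]
finger_gap: 0.337
finger_force: 60.4
time_s: 46.75
tcp_pos: [0.5028, 0.0068, 0.2087]
tcp_rot: [-3.141, 0.0, 1.599]
force: [0.6, -0.2, -5.4]
finger_gap: 0.335
finger_force: 60.4
time_s: 48.0
tcp_pos: [0.5028, 0.0078, 0.2088]
tcp_rot: [-3.142, -0.0, 1.601]
force: [-0.1, 0.1, -4.4]
finger_gap: 0.335
finger_force: 60.4
pocket ((553.3577270507812, 120.86866760253906), (88.1344985961914, 73.10746002197266), 0.5796893239021301) [261.   0.] [361.  92.]
12596 [-46.6 -27.8 -30. ] [ 38.5  69.  -18. ] -22.027179311337743
top plane [-1.60000e-03  2.30000e-03 -2.20813e+01]
arm sides [-14.1  14.9] arm end x [38.02588606]
shift total [ 0.09 -0.11 -0.05] max 0.1 wz total 0.0 t 48.05 [0.5028 0.0078 0.2088] [-3.142 -0.     1.601]
```

View pics/w7.png

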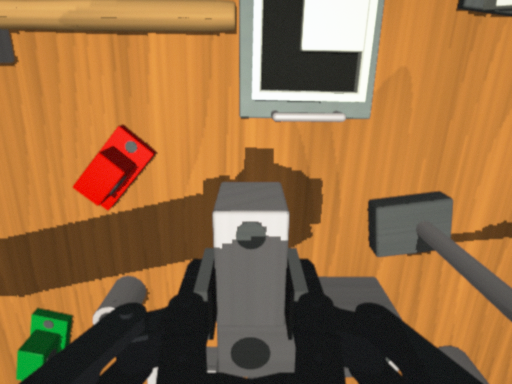

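The L hangs level and square. In the ell pocket (310,45) the near and side edges are visible, which is enough to fix its place. Moving over it.

```bash
python3 -m pendant '[[1,[0.99,0.21,0],[0,0,0]],[1,[0.99,0.21,0],[0,0,0]],[1,[0.99,0.21,0],[0,0,0]],[1,[0.99,0.21,0],[0,0,0]],[1,[0.98,0.23,0],[0,0,0.17]],[1,[0,0,1],[0,0,0]],[1,[0,0,1],[0,0,0]],[1,[0,0,1],[0,0,0]],[1,[0,0,1],[0,0,0]],[1,[0,0,1],[0,0,0]]]'
python3 -m pendant '[[1,[0,0,0.5],[0,0,0]],[1,[0,0,0],[0,0,0]],[1,[0,0,0],[0,0,0]],[1,[0,0,0],[0,0,0]],[1,[0,0,0],[0,0,0]],[1,[0,0,0],[0,0,0]],[1,[0,0,0],[0,0,0]],[1,[0,0,0],[0,0,0]],[1,[0,0,0],[0,0,0]],[1,[0,0,0],[0,0,0]]]'
python3 -c "
from h import *
plan(.5259,.1321,.036,1.580)"
```

```text
time_s: 49.3
tcp_pos: [0.5264, 0.1318, 0.0831]
tcp_rot: [3.141, -0.0, 1.579]
force: [-0.3, 0.4, -5.2]
finger_gap: 0.338
finger_force: 60.4
time_s: 50.55
tcp_pos: [0.5258, 0.1321, 0.0712]
tcp_rot: [-3.142, -0.0, 1.58]
force: [0.1, 0.2, -4.8]
finger_gap: 0.335
finger_force: 60.3
shift total [0.   0.   1.41] max 1.4 wz total 0.0 t 50.55 [0.5258 0.1321 0.0712] [-3.142 -0.     1.58 ]
```

```bash
python3 -m pendant '[[1,[0,0,0.5],[0,0,0]],[1,[0,0,0.3],[0,0,0]],[1,[0,0,0.15],[0,0,0]],[1,[0,0,0.15],[0,0,0]],[1,[0,0,0.15],[0,0,0]],[1,[0,0,0.1],[0,0,0]],[1,[0,0,0.03],[0,0,0]],[1,[0,0,0],[0,0,0]],[1,[0,0,0],[0,0,0]],[1,[0,0,0],[0,0,0]]]'
```

```text
time_s: 51.8
tcp_pos: [0.526, 0.1321, 0.0369]
tcp_rot: [3.141, -0.0, 1.58]
force: [-0.0, -0.5, -5.5]
finger_gap: 0.34
finger_force: 60.4
```

Still hanging free inside the pocket, with no contact. A little lower until the weight comes off.

```bash
python3 -m pendant '[[1,[0,0,0.03],[0,0,0]],[1,[0,0,0.03],[0,0,0]],[1,[0,0,0.02],[0,0,0]],[1,[0,0,0],[0,0,0]],[1,[0,0,0],[0,0,0]],[1,[0,0,0],[0,0,0]],[1,[0,0,0],[0,0,0]],[1,[0,0,0],[0,0,0]],[1,[0,0,0],[0,0,0]],[1,[0,0,0],[0,0,0]]]'
```

```text
time_s: 53.05
tcp_pos: [0.5259, 0.1321, 0.0356]
tcp_rot: [3.141, 0.001, 1.58]
force: [-3.6, -1.7, 5.9]
finger_gap: 0.337
finger_force: 61.8
```

```bash
python3 -m pendant '[[-1,[0,0,0],[0,0,0]],[-1,[0,0,0],[0,0,0]],[-1,[0,0,0],[0,0,0]],[-1,[0,0,0],[0,0,0]],[-1,[0,0,-0.5],[0,0,0]],[-1,[0,0,-1],[0,0,0]],[-1,[0,0,-1],[0,0,0]],[-1,[0,0,-1],[0,0,0]],[-1,[0,0,-1],[0,0,0]],[-1,[0,0,-1],[0,0,0]]]'
python3 -m pendant '[[-1,[0,0,-1],[0,0,0]],[-1,[-1,0,-0.5],[0,0,0]],[-1,[-1,0,0],[0,0,0]],[-1,[-1,0,0],[0,0,0]],[-1,[-1,0,0],[0,0,0]],[-1,[0,0,0],[0,0,0]],[-1,[0,0,0],[0,0,0]],[-1,[0,0,0],[0,0,0]],[-1,[0,0,0],[0,0,0]],[-1,[0,0,0],[0,0,0]]]'
python3 - <<'E'
from h import *
f,T,s=wrist();cv2.imwrite("pics/w8.png",f["img"][:,:,::-1])
P=cloud(f,T).reshape(-1,3)
for lab,x,y,r,a,b in (("ell",.553,.1285,.065,.045,.07),("nest",.553,.1285,.07,.024,.036),("block",.551,.2515,.03,.055,.08)):
    m=(np.hypot(P[:,0]-x,P[:,1]-y)<r)&(P[:,2]>a)&(P[:,2]<b)
    A=np.c_[P[m,0]-x,P[m,1]-y,np.ones(m.sum())];k=np.linalg.lstsq(A,P[m,2],rcond=None)[0];print(lab,m.sum(),k.round(4))
    if lab!="nest":print(cv2.minAreaRect((P[m,:2]*1000).astype(np.float32)))
g=__import__("plant").viewer.grab_frame("scene");np.savez("end.npz",**g)
cv2.imwrite("pics/end.png",cv2.resize(g["img"][:,:,::-1],(800,600)))
E
```

```text
time_s: 54.3
tcp_pos: [0.5259, 0.1322, 0.174]
tcp_rot: [3.14, -0.0, 1.581]
force: [-0.1, 0.4, -0.8]
finger_gap: 1.0
finger_force: 0.0
time_s: 55.55
tcp_pos: [0.5267, 0.0327, 0.2098]
tcp_rot: [-3.142, -0.0, 1.581]
force: [0.5, 0.1, 0.2]
finger_gap: 0.999
finger_force: 0.0
ell 6326 [-0.0003  0.0014  0.0578]
((553.2705078125, 128.41229248046875), (83.97783660888672, 83.73500061035156), 0.4870550334453583)
nest 7735 [ 0.0014 -0.0007  0.0297]
block 0 [0. 0. 0.]
((0.0, 0.0), (0.0, 0.0), 0.0)
```

View pics/end.png

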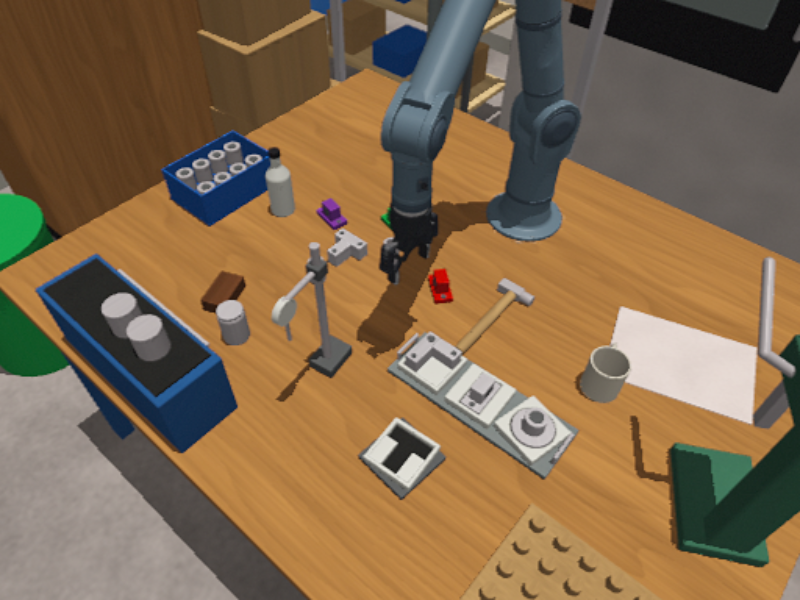

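The L (430,352), block (482,392) and collar (533,425) are all seated. The L's top reads z .0578 and level, and the T (347,246) and the bystanders in view are where they were. Handing in.

```bash
python3 -c "
from plant import manip
print(manip.hand_in())"
```

```text
the job is handed in; nothing more can be done
None
```

The bearing block, flanged collar and L are seated upright and released in their own nests on the tray; the T was left where it lay, and the job was handed in at about 56 s of the 72 s allowed.

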